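Set the running clearance of a laundry coin meter

TASK

Set up the coin meter lying on the laundry counter: first turn the black dial until its white line points at the red mark. Then turn the brass wing screw clockwise until it seats, back it off a quarter turn, and finish while still gripping the wing in that position so that I can nip up the lock nut; leave the dial on its mark and do not disturb the bottle, the cup and the wrench lying around.

Things in the scene. Friction and masses are not known exactly. Their poses are not given: they have to be found in the camera images.
- meter: Coin meter, a white steel box 150 (x) by 270 (y) by 60 mm high with an aluminium top face, bolted down. Origin at the centre of its underside, on the counter; z up; +x is the side from which the coin slide (with four brass coins) sticks out, 133 mm from the origin. The dial's upright axis stands at y = +70 mm and the wing screw's at y = -70 mm of this frame, both at x = 0.
- dial (a joint): Angle of the black dial in rad, growing counterclockwise seen from above; at 0 its white line points along the meter's +x. Range -2.2 to 1.4. It starts to the clockwise side of the mark (turn it counterclockwise by about 0.5 to 2 rad) and stays where it is left (friction about 0.05 N m).
- dial_grip (a point): Point on the dial's axis at the height to grip, 91 mm above the counter. The dial has a skirt 56 mm in diameter, top 70 mm above the counter, and on it an upright bar grip 46 mm long, 14 mm thick, from 70 to 102 mm above the counter. This point's x axis lies along the bar and points the way the white line points; z up.
- dial_tip (a point): Outer end of the dial's white line: 30 mm from the axis, just outside the rim of the skirt. Turns with the dial.
- mark_tip (a point): The red index mark, a small red block on the grey ring around the dial (ring 80 mm in diameter, its top 62 mm above the counter): the point at its inner end, 30 mm from the dial's axis, at the height of dial_tip. Fixed in an episode, its direction from the axis is within 0.5 rad of the meter's +x. The dial is set when dial_tip and mark_tip coincide.
- clamp_screw (a joint): Angle of the brass wing screw in rad: 0 = seated (a hard stop, cannot turn further), growing as it is backed off, counterclockwise seen from above (right-hand thread, 2 mm rise per turn). Range 0 to 3.0. It starts 0.9 to 2.3 rad away from its seat and stays where it is left (friction about 0.05 N m).
- wing: The wing of the screw, turns with it: an upright brass plate 46 mm long (x), 12 mm thick (y), 32 mm high, on a round collar 28 mm in diameter; rounded ends, flat faces. Origin on the screw's axis at the wing's underside, 73 mm above the counter when seated; z up; x lies along the plate, along the meter's +x when seated, towards the end with a white dash on its top.
- wing_grip (a point): Point on the screw's axis at the height to grip, 20 mm above the wing's underside, 93 mm above the counter when seated. x along the plate.
- softener: White bottle, 68 mm in diameter, 160 mm high, standing loose. Origin at the centre of its foot. Leave alone.
- token_cup: Blue cup, 72 mm in diameter, 70 mm high, standing loose. Origin at the centre of its foot. Leave alone.
- wrench: Steel wrench, 170 mm long (x), lying loose. Leave alone.

How it is judged:
By the outcome, as a careful person would: the job done as asked, in the order asked, and still so for the second after the job is handed in, while the arm keeps its last pose, push and grip.
It also fails if it takes over 64 s, if anything falls off the work surface, if the arm or the gripper's body presses on something with over 40 N, if the wrist force passes 120 N, or if a joint passes its speed limit or range.

ROBOT

A 6-joint arm with a two-finger parallel gripper is mounted at the origin on the work surface. World frame = base frame: x ahead of the robot, y to its left, z up, the work surface at z = 0. Lengths are in m, angles in rad, forces in N, time in s.
With the tool pointing down it reaches from about 0.4 to 0.825 m from the base axis. Payload 7 kg.
Tool frame: the origin (TCP) lies at the very end of the fingers, on their centre line; the grasp point (between the pads) lies arm.grip_point_offset behind it (arm.grip_point_offset is the distance from the TCP to the grasp point, in m); z points along the fingers, y is the line along which they close (so a half turn about z gives the same grasp; the last joint's range is limited). The gripper opens to 88 mm and grips with 3 to 60 N. Pads are 19 mm wide; open, the fingers measure 130 mm over their backs; the gripper's body (78 mm by 193 mm) begins 47 mm behind the grasp point.
Start: joints at [-0.99, 0.359, 0.012, 0, -1.224, -0.288], TCP at [0.195, -0.646, 0.227] pointing down, gripper open.
Joint ranges: [-3.07, 3.07], [-1.43, 2.12], [-1.02, 1.25], [-3.03, 1.67], [-3.05, -0], [-3.03, 3.03]. Speed limits (rad/s): [2.39, 2.39, 3.01, 3.14, 3.14, 3.14].

INTERFACE

Orientations are given as [roll, pitch, yaw] about the fixed x, y, z axes, in that order (R = Rz(yaw) Ry(pitch) Rx(roll)).
In Python, from station import arm gives the robot as it stands.
- The arm moves only by the shell command python3 -m crank 'ROWS' [OPENING] [FORCE]. ROWS is JSON, a list of rows, each an object of numbers: "dx", "dy", "dz": the shift along the tool's x, y, z in cm; "wx", "wy", "wz": the turn, a rotation vector about the tool's x, y, z in degrees. A call has exactly 10 rows; each row is the pose to reach, as a shift and turn from the pose commanded when the call began, along the tool's axes at that moment; what a row does not reach only later rows make up. A row lasts 1/8 s, in which the tool goes at most 62.5 mm and 10.7 degrees, less where a joint would pass 70% of its speed; a pose out of reach is approached as far as the arm can. A call with a gripper value outside its range is refused whole. OPENING is the finger opening in cm, from 0 to 8.76, set as the call begins (- or left out, the last holds). The fingers move at their own pace and stop on an object; FORCE is the grip in N (left out, the last holds). Time passes only in rows, so rows that repeat a pose let the fingers close, or fill a call up. It gives the time, the measured TCP pose, the force, the opening and the grip force at its end, in the units of the state.
- arm.get_state(): the state, without advancing time (a new reading comes with each control period).
- arm.grab_frame(name): name is "side" or "top" or "wrist"; returns the picture (420x560x3 uint8, red, green, blue); there is no depth.
- arm.calibration(name): a dict with "fx", "fy", "cx", "cy" (pixels), "dist_coeffs" ([k1, k2, p1, p2, k3] as OpenCV has them; the pictures are not rectified), "world_from_camera" (4x4, takes a point from camera to world coordinates). Camera axes: x right, y down, z forward; pixel columns grow to the right and rows downward; lengths in m; the calibration is good to about 2 mm. A picture is of the moment at which its call begins: read the wrist's pose just before it. calibration takes no time and is no camera call; for the wrist camera it gives the pose at the moment of the call.
- arm.job_done(): hands the job in; it is judged then, once.
Trained networks look in the newest picture that a camera, given by its name, has taken for a name from the list of things; names that differ only in an ending like _2 or _b are one class to them, and where a whole thing is asked for, a point or a joint stands for the part that bears it (a point fixed in the world has none). Each returns a list of dicts, best first, with "confidence" (0 to 1); they miss things now and then, are a little off and sometimes report something else, mostly with a low value. They report only what shows in the picture. A call takes as long as a camera call.
- arm.find_in(camera, query): "centre" ([x, y, z] in m, in world coordinates, good to about 4 mm: the middle of the surface that is visible of it).
- arm.masks_of(camera, query): "pixels" (420x560 bool, what is visible of it).
- arm.mark_of(camera, query): "centre" ([x, y, z] in m, in world coordinates, good to about 4 mm: a listed point, or the origin of a listed thing).
The state is a dict: "t": time; "q": joint angles; "qd": joint speeds; "joint_efforts": joint torques, N m; "eef_pos": TCP position; "ee_rot": TCP orientation; "force": force on the tool from outside, world axes, zero at the start; "moment": the same for the moment, N m; "width": finger opening in m; "gripper_force": force on a finger pad.
Only numpy, scipy, OpenCV 4.12 (cv2) and the standard library are available. Lean on these libraries where they do the work, as an engineer would, in place of code of your own. Each camera call takes 0.05 s, during which the arm holds its last target. There are 200 camera calls.

## Working session

There is one attempt and no reset: what is moved stays moved. The work goes in short steps, Python scripts to look and compute and a shell command to move; the robot and the scene stay as the last step left them, time stands still between calls to the robot, and variables do not carry over. Pictures are saved under pics/ and viewed, at most 10 in all, crops included, and the job is handed in when it is done.

```bash
ls; mkdir -p pics
cat > h.py <<'E'
import numpy as np, cv2, json
from station import arm
np.set_printoptions(precision=4, suppress=True)
def snap(c, f):
    im=arm.grab_frame(c); cv2.imwrite('pics/'+f, im[:,:,::-1]); return im
def marks(c, names, fn='mark_of'):
    o={}
    for n in names:
        r=getattr(arm,fn)(c,n)
        print(c,n,[(np.round(x['centre'],4).tolist(),round(x['confidence'],2)) for x in r[:2]])
E
python3 - <<'E'
from h import *
print(arm.grip_point_offset, arm.get_state())
for c in ['top','side']:
    snap(c,c+'0.png')
    marks(c,['meter','dial_grip','dial_tip','mark_tip','wing','wing_grip','softener','token_cup','wrench'])
E
```

```text
pics
0.0188 {'t': 0.0, 'q': array([-0.9899,  0.3594,  0.0111, -0.0004, -1.2241, -0.2881]), 'qd': array([ 0.0004,  0.0007, -0.0001,  0.0004, -0.0015, -0.0006]), 'joint_efforts': array([ -0.0017, -58.2717,  29.3054,   6.9971,   0.0069,  -0.0002]), 'eef_pos': array([ 0.1946, -0.6458,  0.2256]), 'ee_rot': array([ 3.14  , -0.0001, -2.8489]), 'force': array([-0.1919,  0.2209, -0.0447]), 'moment': array([-0.0115, -0.0393, -0.0084]), 'gripper_force': 0.0, 'width': 0.08767244053921099}
top meter [([0.5571, 0.0816, -0.0002], 0.66), ([0.632, 0.3401, 0.0005], 0.45)]
top dial_grip [([0.5643, 0.1459, 0.0899], 0.58), ([0.5956, 0.1579, 0.069], 0.55)]
top dial_tip [([0.5637, 0.1182, 0.0707], 0.62)]
top mark_tip [([0.5966, 0.1598, 0.0682], 0.63)]
top wing [([0.5404, 0.008, 0.0948], 0.69), ([0.5386, 0.0166, 0.074], 0.59)]
top wing_grip [([0.5393, -0.1468, 0.002], 0.67), ([0.5412, 0.0066, 0.0938], 0.54)]
top softener [([0.7467, 0.0557, -0.0009], 0.59)]
top token_cup [([0.6322, 0.3355, 0.0004], 0.74), ([0.5667, 0.1149, 0.0696], 0.44)]
top wrench [([0.5379, -0.147, 0.0017], 0.82)]
side meter [([0.5523, 0.0832, -0.0025], 0.58)]
side dial_grip [([0.5656, 0.147, 0.0901], 0.57)]
side dial_tip [([0.5657, 0.1193, 0.0677], 0.7)]
side mark_tip [([0.5982, 0.1557, 0.0646], 0.86), ([0.5558, 0.0791, -0.0014], 0.67)]
side wing [([0.5422, 0.0107, 0.0749], 0.46)]
side wing_grip [([0.5419, 0.0136, 0.0975], 0.65)]
side softener [([0.7524, 0.0565, -0.0007], 0.83)]
side token_cup [([0.6324, 0.3411, -0.0061], 0.92), ([0.5419, 0.0132, 0.0975], 0.68)]
side wrench [([0.5405, -0.1465, -0.0009], 0.7)]
```

View pics/top0.png

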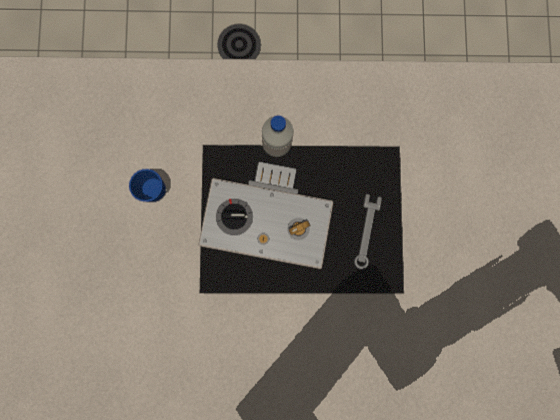

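View pics/side0.png

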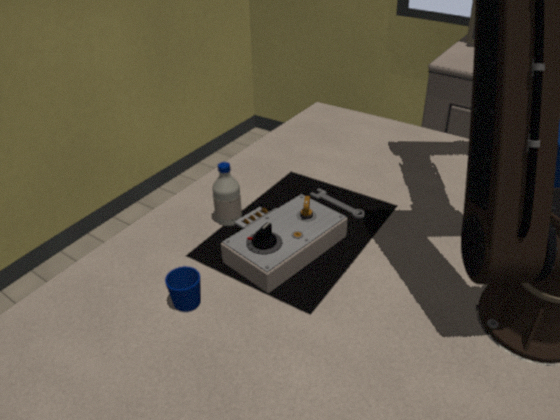

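Top: dial at (234,216) with its line pointing right, red mark at (231,201), wing at (299,228). The bottle (278,135), cup (147,186) and wrench (368,230) are all well clear. The side view agrees. Next is the wrist view from above the meter.

```bash
cat >> h.py <<'E'
from scipy.spatial.transform import Rotation as Ro
def go(p, yaw):
    "shift/turn from present pose to TCP p, tool down with yaw: cm, deg"
    s=arm.get_state(); R=Ro.from_euler('xyz',s['ee_rot']).as_matrix()
    T=Ro.from_euler('xyz',[np.pi,0,yaw]).as_matrix()
    print('d',R.T@(np.array(p)-s['eef_pos'])*100,'w',np.degrees(Ro.from_matrix(R.T@T).as_rotvec()),'t',s['t'])
E
python3 - <<'E'
from h import *
s=arm.get_state(); c=arm.calibration('wrist'); R=Ro.from_euler('xyz',s['ee_rot']).as_matrix()
W=np.array(c['world_from_camera']); print(R.T@(W[:3,3]-s['eef_pos'])); print(R.T@W[:3,:3]); print(c['fx'],c['cx'],c['cy'],c['dist_coeffs'])
go([.53,.08,.26],-1.57)
E
```

```text
[ 0.0731 -0.0005 -0.1594]
[[ 0.0008 -0.9633 -0.2683]
 [ 1.      0.0009 -0.0002]
 [ 0.0004 -0.2683  0.9633]]
322.89327327871786 278.56165659110195 209.26570996889845 [-0.0543  0.      0.      0.      0.    ]
d [-53.0568  59.8643  -3.3474] w [ -0.0017  -0.0043 -73.2708] t 1.0
```

```bash
python3 -m crank '[{"dx":-4,"dy":4.5,"dz":-0.5,"wz":-5.5},{"dx":-8,"dy":9,"dz":-1,"wz":-11},{"dx":-12,"dy":13.5,"dz":-1.5,"wz":-16.5},{"dx":-16,"dy":18,"dz":-2,"wz":-22},{"dx":-20,"dy":22.5,"dz":-2.5,"wz":-27.5},{"dx":-24,"dy":27,"dz":-3,"wz":-33},{"dx":-28,"dy":31.5,"dz":-3,"wz":-38.5},{"dx":-32,"dy":36,"dz":-3,"wz":-44},{"dx":-36,"dy":40.5,"dz":-3,"wz":-49.5},{"dx":-40,"dy":45,"dz":-3,"wz":-55}]'
python3 -c "
from h import *
go([.55,.08,.26],-1.57)"
```

```text
d [-54.9717  59.2871  -3.3475] w [ -0.0017  -0.0043 -73.2708] t 1.0$[0]: bad value
```

```bash
python3 -m crank '[{"dx":-4,"dy":4.5,"dz":-0.5,"wx":0,"wy":0,"wz":-5.5},{"dx":-8,"dy":9,"dz":-1,"wx":0,"wy":0,"wz":-11},{"dx":-12,"dy":13.5,"dz":-1.5,"wx":0,"wy":0,"wz":-16.5},{"dx":-16,"dy":18,"dz":-2,"wx":0,"wy":0,"wz":-22},{"dx":-20,"dy":22.5,"dz":-2.5,"wx":0,"wy":0,"wz":-27.5},{"dx":-24,"dy":27,"dz":-3,"wx":0,"wy":0,"wz":-33},{"dx":-28,"dy":31.5,"dz":-3,"wx":0,"wy":0,"wz":-38.5},{"dx":-32,"dy":36,"dz":-3,"wx":0,"wy":0,"wz":-44},{"dx":-36,"dy":40.5,"dz":-3,"wx":0,"wy":0,"wz":-49.5},{"dx":-40,"dy":45,"dz":-3,"wx":0,"wy":0,"wz":-55}]'
python3 -c "
from h import *
go([.55,.08,.26],-1.57)"
```

```text
t: 2.25
eef_pos: [0.4484, -0.098, 0.2572]
ee_rot: [-3.14, 0.001, -1.885]
force: [0.8, -0.1, -1.1]
width: 0.0875
gripper_force: 0.0
d [-20.0656  -4.1513  -0.2653] w [ -0.0841   0.0246 -18.0676] t 2.25
```

```bash
python3 -m crank '[{"dx":-4,"dy":-0.8,"dz":0,"wx":0,"wy":0,"wz":-4},{"dx":-8,"dy":-1.6,"dz":0,"wx":0,"wy":0,"wz":-8},{"dx":-12,"dy":-2.5,"dz":0,"wx":0,"wy":0,"wz":-12},{"dx":-16,"dy":-3.3,"dz":0,"wx":0,"wy":0,"wz":-16},{"dx":-19,"dy":-4.1,"dz":0,"wx":0,"wy":0,"wz":-18},{"dx":-20,"dy":-4.2,"dz":0,"wx":0,"wy":0,"wz":-18},{"dx":-20,"dy":-4.2,"dz":0,"wx":0,"wy":0,"wz":-18},{"dx":-20,"dy":-4.2,"dz":0,"wx":0,"wy":0,"wz":-18},{"dx":-20,"dy":-4.2,"dz":0,"wx":0,"wy":0,"wz":-18},{"dx":-20,"dy":-4.2,"dz":0,"wx":0,"wy":0,"wz":-18}]'
python3 - <<'E'
from h import *
c=arm.calibration('wrist')
np.save('w1.npy',np.array(c['world_from_camera']))
im=snap('wrist','w1.png')
marks('wrist',['meter','dial_grip','dial_tip','mark_tip','wing','wing_grip'])
E
```

```text
t: 3.5
eef_pos: [0.5502, 0.0763, 0.2569]
ee_rot: [-3.141, 0.0, -1.575]
force: [0.6, -0.3, 0.0]
width: 0.0875
gripper_force: 0.0
wrist meter [([0.5531, 0.0793, -0.0029], 0.77)]
wrist dial_grip [([0.5677, 0.1493, 0.0922], 0.76)]
wrist dial_tip [([0.5656, 0.1213, 0.064], 0.68)]
wrist mark_tip [([0.5948, 0.1585, 0.0693], 0.75)]
wrist wing [([0.5431, 0.0075, 0.0757], 0.87)]
wrist wing_grip [([0.5438, 0.0094, 0.0956], 0.81)]
```

View pics/w1.png

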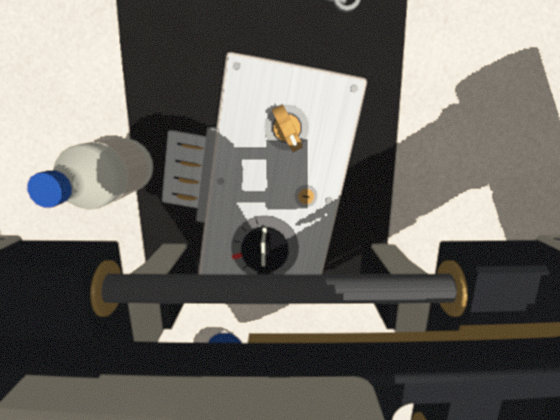

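The wrist view shows the dial at (264,245) with its line pointing up (-y) and the red mark at (237,256). The wing runs from (277,107) to (295,145), with the white dash at the lower-right end, so its yaw is about 2.0. Next is a second wrist view from above the dial.

```bash
python3 -m crank '[{"dx":-3,"dy":-0.8,"dz":1.5,"wx":0,"wy":0,"wz":0},{"dx":-6,"dy":-1.6,"dz":4,"wx":0,"wy":0,"wz":0},{"dx":-7.1,"dy":-1.6,"dz":6,"wx":0,"wy":0,"wz":0},{"dx":-7.1,"dy":-1.6,"dz":6,"wx":0,"wy":0,"wz":0},{"dx":-7.1,"dy":-1.6,"dz":6,"wx":0,"wy":0,"wz":0},{"dx":-7.1,"dy":-1.6,"dz":6,"wx":0,"wy":0,"wz":0},{"dx":-7.1,"dy":-1.6,"dz":6,"wx":0,"wy":0,"wz":0},{"dx":-7.1,"dy":-1.6,"dz":6,"wx":0,"wy":0,"wz":0},{"dx":-7.1,"dy":-1.6,"dz":6,"wx":0,"wy":0,"wz":0},{"dx":-7.1,"dy":-1.6,"dz":6,"wx":0,"wy":0,"wz":0}]'
python3 - <<'E'
from h import *
c=arm.calibration('wrist')
np.save('w2.npy',np.array(c['world_from_camera']))
im=snap('wrist','w2.png')
cv2.imwrite('pics/w2c.png',cv2.resize(im[100:310,150:430,::-1],None,fx=2.8,fy=2.8,interpolation=cv2.INTER_CUBIC))
marks('wrist',['dial_grip','dial_tip','mark_tip','wing','wing_grip'])
go([.566,.1475,.2],-1.57)
E
```

```text
t: 5.1
eef_pos: [0.5666, 0.1478, 0.1966]
ee_rot: [-3.142, 0.0, -1.575]
force: [-0.7, -0.0, 0.4]
width: 0.0877
gripper_force: 0.0
wrist dial_grip [([0.5674, 0.1522, 0.0914], 0.87), ([0.634, 0.3405, -0.0014], 0.56)]
wrist dial_tip [([0.5647, 0.121, 0.0654], 0.83)]
wrist mark_tip [([0.5937, 0.1571, 0.069], 0.69)]
wrist wing [([0.5442, 0.0046, 0.0722], 0.62)]
wrist wing_grip [([0.5427, 0.0116, 0.0937], 0.79), ([0.5543, 0.0791, -0.0004], 0.54)]
d [ 0.0349  0.0607 -0.3462] w [ 0.0017 -0.0024 -0.2666] t 5.4
```

View pics/w2c.png

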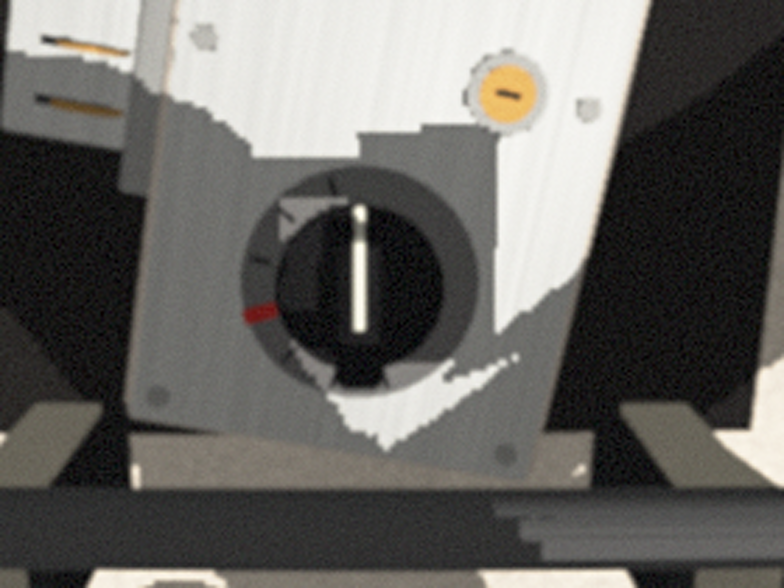

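The crop shows the ring centred near (360,281) and the red mark from (245,316) to (278,309). The white line runs straight up, from (360,332) on the bar top to its tip at (360,206). I'll back-project these points.

```bash
cat >> h.py <<'E'
def ray(px, W, cal):
    K=np.array([[cal['fx'],0,cal['cx']],[0,cal['fy'],cal['cy']],[0,0,1]])
    u=cv2.undistortPoints(np.array([[px]],float),K,np.array(cal['dist_coeffs']))[0,0]
    d=W[:3,:3]@np.array([u[0],u[1],1]); return W[:3,3],d
def atz(px,W,cal,z):
    o,d=ray(px,W,cal); return o+d*(z-o[2])/d[2]
E
python3 - <<'E'
from h import *
cal=arm.calibration('wrist'); W=np.load('w2.npy'); W1=np.load('w1.npy')
f=lambda x,y:(150+(x+.5)/2.8-.5,100+(y+.5)/2.8-.5)
C=atz(f(360,281),W,cal,.062)
for z in(.066,.070):
  mi=atz(f(278,309),W,cal,z); mo=atz(f(247,316),W,cal,z)
  print('mark',mi,mo,[np.hypot(*(p-C)[:2]) for p in(mi,mo)],[np.arctan2(*(p-C)[1::-1]) for p in(mi,mo)])
print('C',C)
t=atz(f(360,206),W,cal,.070); b=atz(f(360,332),W,cal,.102); print('tip',t,b,np.arctan2(*(t-b)[1::-1]),np.arctan2(*(t-C)[1::-1]))
# triangulated heights: red mark, wing-top ends w1 only
def tri(p1,p2):
    (o1,d1),(o2,d2)=ray(p1,W1,cal),ray(p2,W,cal)
    A=np.stack([d1,-d2],1); s=np.linalg.lstsq(A,o2-o1,rcond=None)[0]; return (o1+s[0]*d1+o2+s[1]*d2)/2
print('tri mark',tri((237,256),f(261,313)))
E
```

```text
mark [0.5935 0.1561 0.066 ] [0.604  0.1585 0.066 ] [np.float64(0.02866174421135049), np.float64(0.03935026206440184)] [np.float64(0.30221405111254995), np.float64(0.28140382254911817)]
mark [0.5932 0.155  0.07  ] [0.6034 0.1574 0.07  ] [np.float64(0.027977639873765767), np.float64(0.03853440083140205)] [np.float64(0.2680009414250582), np.float64(0.2564064328881357)]
C [0.5662 0.1476 0.062 ]
tip [0.5661 0.121  0.07  ] [0.5662 0.1531 0.102 ] -1.573440383966473 -1.5744328141204607
tri mark [0.5989 0.1573 0.067 ]
```

```bash
python3 -m crank '[{"dx":0,"dy":0,"dz":3,"wx":0,"wy":0,"wz":0},{"dx":0,"dy":0,"dz":6,"wx":0,"wy":0,"wz":0},{"dx":0,"dy":0,"dz":8.5,"wx":0,"wy":0,"wz":0},{"dx":0,"dy":0,"dz":10.5,"wx":0,"wy":0,"wz":0},{"dx":0,"dy":0,"dz":11.5,"wx":0,"wy":0,"wz":0},{"dx":0,"dy":0,"dz":12.2,"wx":0,"wy":0,"wz":0},{"dx":0,"dy":0,"dz":12.2,"wx":0,"wy":0,"wz":0},{"dx":0,"dy":0,"dz":12.2,"wx":0,"wy":0,"wz":0},{"dx":0,"dy":0,"dz":12.2,"wx":0,"wy":0,"wz":0},{"dx":0,"dy":0,"dz":12.2,"wx":0,"wy":0,"wz":0}]' 4 30
```

```text
t: 6.65
eef_pos: [0.5668, 0.1479, 0.075]
ee_rot: [-3.141, 0.0, -1.575]
force: [0.4, -0.2, 0.2]
width: 0.0401
gripper_force: 0.0
```

```bash
python3 -m crank '[{"dx":0,"dy":0,"dz":0,"wx":0,"wy":0,"wz":0},{"dx":0,"dy":0,"dz":0,"wx":0,"wy":0,"wz":0},{"dx":0,"dy":0,"dz":0,"wx":0,"wy":0,"wz":0},{"dx":0,"dy":0,"dz":0,"wx":0,"wy":0,"wz":0},{"dx":0,"dy":0,"dz":0,"wx":0,"wy":0,"wz":-4},{"dx":0,"dy":0,"dz":0,"wx":0,"wy":0,"wz":-10},{"dx":0,"dy":0,"dz":0,"wx":0,"wy":0,"wz":-16},{"dx":0,"dy":0,"dz":0,"wx":0,"wy":0,"wz":-22},{"dx":0,"dy":0,"dz":0,"wx":0,"wy":0,"wz":-26},{"dx":0,"dy":0,"dz":0,"wx":0,"wy":0,"wz":-30}]' 0 30
```

```text
t: 7.9
eef_pos: [0.568, 0.1481, 0.0746]
ee_rot: [-3.139, -0.001, -1.049]
force: [7.2, -1.9, -4.6]
width: 0.0138
gripper_force: 30.0
```

```bash
python3 -m crank '[{"dx":0.03,"dy":-0.05,"dz":0,"wx":0,"wy":0,"wz":-8},{"dx":0.05,"dy":-0.1,"dz":0,"wx":0,"wy":0,"wz":-17},{"dx":0.05,"dy":-0.1,"dz":0,"wx":0,"wy":0,"wz":-26},{"dx":0.05,"dy":-0.1,"dz":0,"wx":0,"wy":0,"wz":-35},{"dx":0.05,"dy":-0.1,"dz":0,"wx":0,"wy":0,"wz":-44},{"dx":0.05,"dy":-0.1,"dz":0,"wx":0,"wy":0,"wz":-53},{"dx":0.05,"dy":-0.1,"dz":0,"wx":0,"wy":0,"wz":-62},{"dx":0.05,"dy":-0.1,"dz":0,"wx":0,"wy":0,"wz":-70},{"dx":0.05,"dy":-0.1,"dz":0,"wx":0,"wy":0,"wz":-75},{"dx":0.05,"dy":-0.1,"dz":0,"wx":0,"wy":0,"wz":-75}]'
python3 - <<'E'
from h import *
np.save('w3.npy',np.array(arm.calibration('wrist')['world_from_camera']))
im=snap('wrist','w3.png'); st=arm.get_state(); print(st['ee_rot'],st['eef_pos'],st['force'],st['t'])
cv2.imwrite('pics/w3c.png',cv2.resize(im[140:350,150:430,::-1],None,fx=2.8,fy=2.8,interpolation=cv2.INTER_CUBIC))
marks('wrist',['dial_tip','mark_tip'])
E
```

```text
t: 9.15
eef_pos: [0.569, 0.15, 0.0747]
ee_rot: [-3.139, -0.003, 0.26]
force: [2.7, 7.6, -4.4]
width: 0.0142
gripper_force: 30.0
[-3.1395 -0.0033  0.2587] [0.569  0.15   0.0746] [ 2.8664  7.1605 -4.4336] 9.2
wrist dial_tip [([0.5946, 0.1576, 0.0655], 0.7)]
wrist mark_tip [([0.5934, 0.1568, 0.0669], 0.78)]
```

View pics/w3c.png

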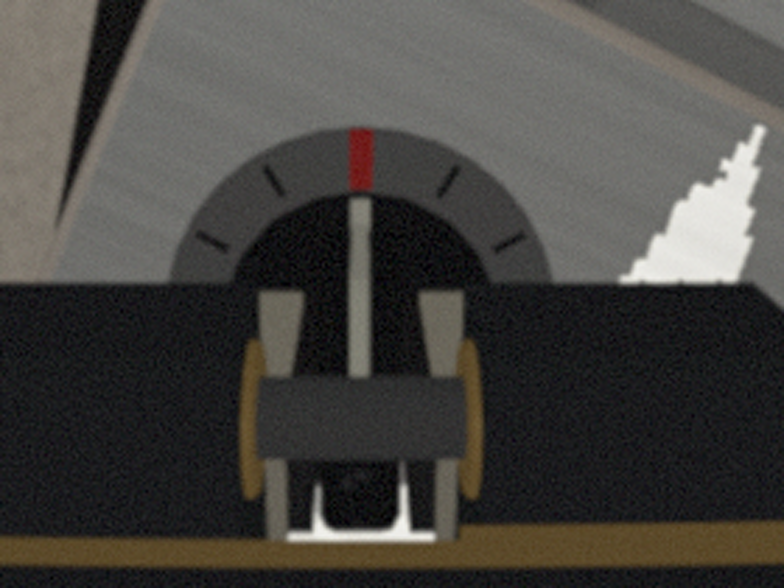

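The line and the red mark both sit at column ~360, within about 0.01 rad of each other. Release, rise and check.

```bash
python3 -m crank '[{"dx":0,"dy":0,"dz":0,"wx":0,"wy":0,"wz":0},{"dx":0,"dy":0,"dz":0,"wx":0,"wy":0,"wz":0},{"dx":0,"dy":0,"dz":0,"wx":0,"wy":0,"wz":0},{"dx":0,"dy":0,"dz":-1,"wx":0,"wy":0,"wz":0},{"dx":0,"dy":0,"dz":-3,"wx":0,"wy":0,"wz":0},{"dx":0,"dy":0,"dz":-6,"wx":0,"wy":0,"wz":0},{"dx":0,"dy":0,"dz":-9,"wx":0,"wy":0,"wz":0},{"dx":0,"dy":0,"dz":-11,"wx":0,"wy":0,"wz":0},{"dx":0,"dy":0,"dz":-11.5,"wx":0,"wy":0,"wz":0},{"dx":0,"dy":0,"dz":-11.5,"wx":0,"wy":0,"wz":0}]' 5
python3 - <<'E'
from h import *
cal=arm.calibration('wrist'); W=np.array(cal['world_from_camera'])
im=snap('wrist','w4.png').astype(int)
o=W[:3,3]
K=np.array([[cal['fx'],0,cal['cx']],[0,cal['fy'],cal['cy']],[0,0,1]])
px=lambda P:cv2.projectPoints(np.array([P],float),*(lambda M:(cv2.Rodrigues(M[:3,:3])[0],M[:3,3]))(np.linalg.inv(W)),K,np.array(cal['dist_coeffs']))[0][0,0]
print(px([.5662,.1476,.07]),px([.595,.157,.07]))
m=(im[...,0]>90)&(im[...,1]<60); ys,xs=np.nonzero(m); print('red',xs.mean(),ys.mean(),len(xs),ys.min(),ys.max())
cv2.imwrite('pics/w4c.png',cv2.resize(im[60:270,150:430,::-1].astype('uint8'),None,fx=2.8,fy=2.8,interpolation=cv2.INTER_CUBIC))
marks('wrist',['dial_tip','mark_tip','dial_grip'])
go([.5425,.0098,.2],-1.05)
E
```

```text
t: 10.55
eef_pos: [0.5676, 0.1478, 0.1896]
ee_rot: [-3.141, -0.0, 0.258]
force: [-0.0, 0.0, -0.6]
width: 0.05
gripper_force: 0.0
[277.6229 203.8885] [275.6095 170.1989]
red 276.25757575757575 164.07575757575756 66 158 170
wrist dial_tip [([0.5938, 0.1609, 0.0652], 0.85)]
wrist mark_tip [([0.5946, 0.1579, 0.0658], 0.7)]
wrist dial_grip [([0.5662, 0.1487, 0.0935], 0.72)]
d [-5.9121 12.694  -1.1283] w [ 0.0816  0.0647 74.9275] t 10.75
```

View pics/w4c.png

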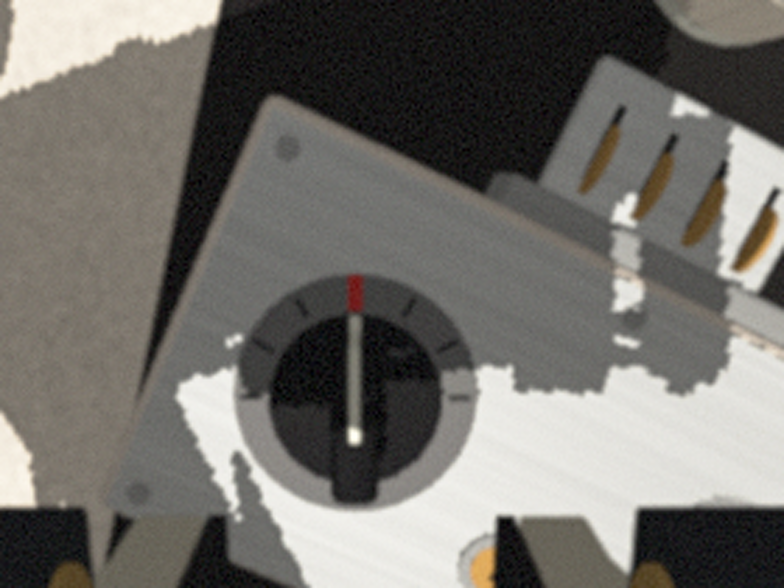

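The line and mark are still aligned, both at column 355. Now above the wing.

```bash
python3 -m crank '[{"dx":-1,"dy":2,"dz":-0.5,"wx":0,"wy":0,"wz":9},{"dx":-2,"dy":4,"dz":-1,"wx":0,"wy":0,"wz":18},{"dx":-3,"dy":6,"dz":-1,"wx":0,"wy":0,"wz":27},{"dx":-4,"dy":8,"dz":-1,"wx":0,"wy":0,"wz":36},{"dx":-5,"dy":10,"dz":-1,"wx":0,"wy":0,"wz":45},{"dx":-5.9,"dy":12.7,"dz":-1,"wx":0,"wy":0,"wz":54},{"dx":-5.9,"dy":12.7,"dz":-1,"wx":0,"wy":0,"wz":63},{"dx":-5.9,"dy":12.7,"dz":-1,"wx":0,"wy":0,"wz":70},{"dx":-5.9,"dy":12.7,"dz":-1,"wx":0,"wy":0,"wz":75},{"dx":-5.9,"dy":12.7,"dz":-1,"wx":0,"wy":0,"wz":75}]'
python3 - <<'E'
from h import *
np.save('w5.npy',np.array(arm.calibration('wrist')['world_from_camera']))
im=snap('wrist','w5.png')
cv2.imwrite('pics/w5c.png',cv2.resize(im[100:310,150:430,::-1],None,fx=2.8,fy=2.8,interpolation=cv2.INTER_CUBIC))
marks('wrist',['wing','wing_grip','dial_tip'])
E
```

```text
t: 12.0
eef_pos: [0.5428, 0.0099, 0.1989]
ee_rot: [3.14, 0.0, -1.051]
force: [0.9, 0.4, -0.0]
width: 0.0498
gripper_force: 0.0
wrist wing [([0.5447, 0.0056, 0.071], 0.78), ([0.5556, 0.0797, -0.0025], 0.57)]
wrist wing_grip [([0.5401, 0.0075, 0.0947], 0.65)]
wrist dial_tip []
```

View pics/w5c.png

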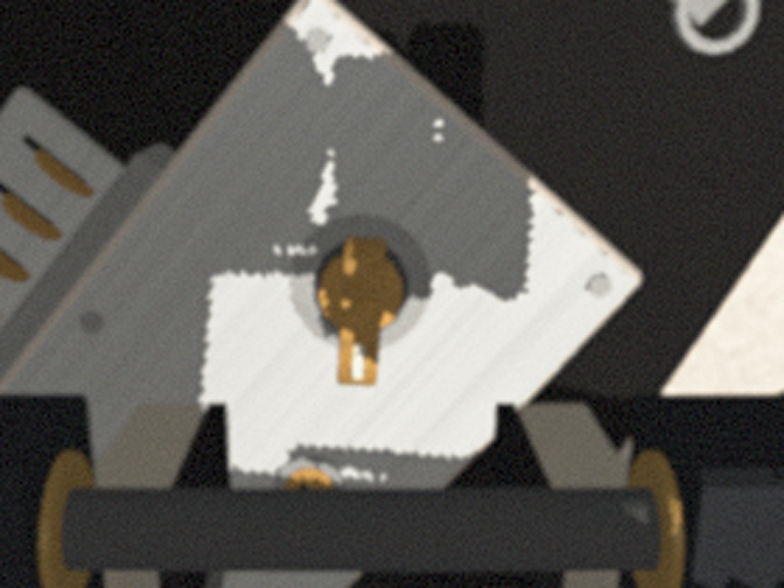

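The wing's top runs from (366,238) to the dash end at (357,384), and its round collar is at (362,292). The bolts are at (318,40), (598,283) and (91,321). I'll compute the angles.

Run:
```python
from h import *
cal=arm.calibration('wrist'); W=np.load('w5.npy')
f=lambda x,y:(150+(x+.5)/2.8-.5,100+(y+.5)/2.8-.5)
a=atz(f(366,238),W,cal,.1057);b=atz(f(357.5,384),W,cal,.1057);print('wing',a,b,(a+b)/2,np.hypot(*(a-b)[:2]),np.arctan2(*(b-a)[1::-1]))
for z in(.074,): print('collar',atz(f(362,292),W,cal,z))
P=[atz(f(*p),W,cal,.061) for p in[(318,40),(598,283),(91,321)]];print(*P)
d=P[0]-P[1];print('yaw x',np.arctan2(d[1],d[0]));d=P[2]-P[0];print('yaw y',np.arctan2(d[1],d[0])-np.pi/2)
d=np.array([.5662-.5425,.1476-.0095]);print('axes',np.arctan2(d[1],d[0])-np.pi/2)
```

```text
wing [ 0.5518 -0.0109  0.1057] [0.5319 0.0286 0.1057] [0.5419 0.0088 0.1057] 0.04419447855322985 2.036111413018433
collar [0.5407 0.0105 0.074 ]
[ 0.5922 -0.0512  0.061 ] [ 0.4708 -0.0293  0.061 ] [0.6148 0.0688 0.061 ]
yaw x -0.17883353179133082
yaw y -0.1865041441899935
axes -0.1699591530386575
```

```bash
python3 -m crank '[{"dx":0,"dy":0,"dz":3,"wx":0,"wy":0,"wz":3},{"dx":0,"dy":0,"dz":6,"wx":0,"wy":0,"wz":3},{"dx":0,"dy":0,"dz":8.5,"wx":0,"wy":0,"wz":3},{"dx":0,"dy":0,"dz":10.5,"wx":0,"wy":0,"wz":3},{"dx":0,"dy":0,"dz":11.8,"wx":0,"wy":0,"wz":3},{"dx":0,"dy":0,"dz":12.4,"wx":0,"wy":0,"wz":3},{"dx":0,"dy":0,"dz":12.4,"wx":0,"wy":0,"wz":3},{"dx":0,"dy":0,"dz":12.4,"wx":0,"wy":0,"wz":3},{"dx":0,"dy":0,"dz":12.4,"wx":0,"wy":0,"wz":3},{"dx":0,"dy":0,"dz":12.4,"wx":0,"wy":0,"wz":3}]' 4 30
python3 -m crank '[{"dx":0,"dy":0,"dz":0,"wx":0,"wy":0,"wz":0},{"dx":0,"dy":0,"dz":0,"wx":0,"wy":0,"wz":0},{"dx":0,"dy":0,"dz":0,"wx":0,"wy":0,"wz":0},{"dx":0,"dy":0,"dz":0,"wx":0,"wy":0,"wz":0},{"dx":0,"dy":0,"dz":0,"wx":0,"wy":0,"wz":2},{"dx":0,"dy":0,"dz":0,"wx":0,"wy":0,"wz":8},{"dx":0,"dy":0,"dz":0,"wx":0,"wy":0,"wz":14},{"dx":0,"dy":0,"dz":0.01,"wx":0,"wy":0,"wz":20},{"dx":0,"dy":0,"dz":0.01,"wx":0,"wy":0,"wz":26},{"dx":0,"dy":0,"dz":0.02,"wx":0,"wy":0,"wz":30}]' 0 30
python3 -c "
from h import *
s=arm.get_state(); print(s['moment'],s['q'])"
```

```text
t: 13.45
eef_pos: [0.5433, 0.0101, 0.076]
ee_rot: [-3.141, -0.0, -1.103]
force: [-0.2, 0.2, -0.0]
width: 0.04
gripper_force: 0.0
t: 14.7
eef_pos: [0.5416, 0.0096, 0.0753]
ee_rot: [3.139, -0.001, -1.632]
force: [-7.1, 0.3, 6.1]
width: 0.0114
gripper_force: 30.0
[0.1514 2.4066 0.0891] [ 0.3794  0.2928 -0.4733 -0.0005 -0.8073 -0.4399]
```

```bash
python3 -m crank '[{"dx":0,"dy":0.05,"dz":0,"wx":0,"wy":0,"wz":7},{"dx":0,"dy":0.1,"dz":0.01,"wx":0,"wy":0,"wz":16},{"dx":0,"dy":0.1,"dz":0.01,"wx":0,"wy":0,"wz":25},{"dx":0,"dy":0.1,"dz":0.02,"wx":0,"wy":0,"wz":34},{"dx":0,"dy":0.1,"dz":0.02,"wx":0,"wy":0,"wz":43},{"dx":0,"dy":0.1,"dz":0.03,"wx":0,"wy":0,"wz":52},{"dx":0,"dy":0.1,"dz":0.03,"wx":0,"wy":0,"wz":61},{"dx":0,"dy":0.1,"dz":0.04,"wx":0,"wy":0,"wz":70},{"dx":0,"dy":0.1,"dz":0.04,"wx":0,"wy":0,"wz":77},{"dx":0,"dy":0.1,"dz":0.05,"wx":0,"wy":0,"wz":80}]'
python3 -c "
from h import *
s=arm.get_state(); print(s['moment'],s['q'])"
```

```text
t: 15.95
eef_pos: [0.5396, 0.0115, 0.0748]
ee_rot: [3.139, -0.003, -3.028]
force: [-14.2, 12.8, 12.4]
width: 0.0118
gripper_force: 30.0
[4.8415 5.1639 0.1127] [ 0.3825  0.2911 -0.4759 -0.0041 -0.8066 -1.8369]
```

```bash
python3 -m crank '[{"dx":0.1,"dy":0.1,"dz":-0.05,"wx":0,"wy":0,"wz":0},{"dx":0.2,"dy":0.2,"dz":-0.1,"wx":0,"wy":0,"wz":0},{"dx":0.2,"dy":0.2,"dz":-0.1,"wx":0,"wy":0,"wz":2},{"dx":0.2,"dy":0.2,"dz":-0.1,"wx":0,"wy":0,"wz":5},{"dx":0.2,"dy":0.2,"dz":-0.1,"wx":0,"wy":0,"wz":8},{"dx":0.2,"dy":0.2,"dz":-0.1,"wx":0,"wy":0,"wz":10},{"dx":0.2,"dy":0.2,"dz":-0.1,"wx":0,"wy":0,"wz":12},{"dx":0.2,"dy":0.2,"dz":-0.1,"wx":0,"wy":0,"wz":12},{"dx":0.2,"dy":0.2,"dz":-0.1,"wx":0,"wy":0,"wz":12},{"dx":0.2,"dy":0.2,"dz":-0.1,"wx":0,"wy":0,"wz":12}]'
python3 -c "
from h import *
s=arm.get_state(); print(s['moment'],s['q'])"
```

```text
t: 17.2
eef_pos: [0.5393, 0.0122, 0.0751]
ee_rot: [3.141, -0.001, 3.049]
force: [-0.7, 4.9, -14.1]
width: 0.0117
gripper_force: 30.0
[1.9027 0.0545 0.0046] [ 0.3854  0.289  -0.4793 -0.0012 -0.8034 -2.0482]
```

```bash
python3 -m crank '[{"dx":0,"dy":0,"dz":0.05,"wx":0,"wy":0,"wz":0},{"dx":0,"dy":0,"dz":0.05,"wx":0,"wy":0,"wz":1},{"dx":0,"dy":0,"dz":0.05,"wx":0,"wy":0,"wz":2},{"dx":0,"dy":0,"dz":0.05,"wx":0,"wy":0,"wz":3},{"dx":0,"dy":0,"dz":0.05,"wx":0,"wy":0,"wz":3},{"dx":0,"dy":0,"dz":0.05,"wx":0,"wy":0,"wz":3},{"dx":0,"dy":0,"dz":0.05,"wx":0,"wy":0,"wz":3},{"dx":0,"dy":0,"dz":0.05,"wx":0,"wy":0,"wz":3},{"dx":0,"dy":0,"dz":0.05,"wx":0,"wy":0,"wz":3},{"dx":0,"dy":0,"dz":0.05,"wx":0,"wy":0,"wz":3}]'
python3 -c "
from h import *
s=arm.get_state(); print(s['moment'],s['joint_efforts'][5])"
python3 -m crank '[{"dx":0,"dy":0,"dz":0,"wx":0,"wy":0,"wz":0.5},{"dx":0,"dy":0,"dz":0,"wx":0,"wy":0,"wz":1},{"dx":0,"dy":0,"dz":0,"wx":0,"wy":0,"wz":1.5},{"dx":0,"dy":0,"dz":0,"wx":0,"wy":0,"wz":2},{"dx":0,"dy":0,"dz":0,"wx":0,"wy":0,"wz":2},{"dx":0,"dy":0,"dz":0,"wx":0,"wy":0,"wz":2},{"dx":0,"dy":0,"dz":0,"wx":0,"wy":0,"wz":2},{"dx":0,"dy":0,"dz":0,"wx":0,"wy":0,"wz":2},{"dx":0,"dy":0,"dz":0,"wx":0,"wy":0,"wz":2},{"dx":0,"dy":0,"dz":0,"wx":0,"wy":0,"wz":2}]'
python3 -c "
from h import *
s=arm.get_state(); print(s['moment'],s['joint_efforts'][5])"
```

```text
t: 18.45
eef_pos: [0.5394, 0.0123, 0.075]
ee_rot: [3.141, -0.001, 2.997]
force: [-2.0, 5.7, -9.0]
width: 0.0121
gripper_force: 30.0
[2.2247 0.6726 0.0009] -0.020359396585263312
t: 19.7
eef_pos: [0.5394, 0.0123, 0.075]
ee_rot: [3.141, -0.001, 2.962]
force: [-2.2, 6.0, -8.3]
width: 0.0121
gripper_force: 30.0
[2.318  0.662  0.0482] -0.04427342559210956
```

```bash
python3 -m crank '[{"dx":0,"dy":0,"dz":0,"wx":0,"wy":0,"wz":0.5},{"dx":0,"dy":0,"dz":0,"wx":0,"wy":0,"wz":1},{"dx":0,"dy":0,"dz":0,"wx":0,"wy":0,"wz":1.5},{"dx":0,"dy":0,"dz":0,"wx":0,"wy":0,"wz":2},{"dx":0,"dy":0,"dz":0,"wx":0,"wy":0,"wz":2},{"dx":0,"dy":0,"dz":0,"wx":0,"wy":0,"wz":2},{"dx":0,"dy":0,"dz":0,"wx":0,"wy":0,"wz":2},{"dx":0,"dy":0,"dz":0,"wx":0,"wy":0,"wz":2},{"dx":0,"dy":0,"dz":0,"wx":0,"wy":0,"wz":2},{"dx":0,"dy":0,"dz":0,"wx":0,"wy":0,"wz":2}]'
python3 -c "
from h import *
s=arm.get_state(); print(s['moment'],s['joint_efforts'][5])"
python3 -m crank '[{"dx":0,"dy":0,"dz":0,"wx":0,"wy":0,"wz":0.5},{"dx":0,"dy":0,"dz":0,"wx":0,"wy":0,"wz":1},{"dx":0,"dy":0,"dz":0,"wx":0,"wy":0,"wz":1.5},{"dx":0,"dy":0,"dz":0,"wx":0,"wy":0,"wz":2},{"dx":0,"dy":0,"dz":0,"wx":0,"wy":0,"wz":2},{"dx":0,"dy":0,"dz":0,"wx":0,"wy":0,"wz":2},{"dx":0,"dy":0,"dz":0,"wx":0,"wy":0,"wz":2},{"dx":0,"dy":0,"dz":0,"wx":0,"wy":0,"wz":2},{"dx":0,"dy":0,"dz":0,"wx":0,"wy":0,"wz":2},{"dx":0,"dy":0,"dz":0,"wx":0,"wy":0,"wz":2}]'
python3 -c "
from h import *
s=arm.get_state(); print(s['moment'],s['joint_efforts'][5])"
```

```text
t: 20.95
eef_pos: [0.5394, 0.0124, 0.075]
ee_rot: [3.141, -0.001, 2.928]
force: [-2.3, 6.0, -9.0]
width: 0.0119
gripper_force: 30.0
[2.3511 0.7776 0.634 ] -0.6025129929184914
t: 22.2
eef_pos: [0.5393, 0.0124, 0.0751]
ee_rot: [3.142, -0.001, 2.893]
force: [-2.8, 5.6, -9.6]
width: 0.0118
gripper_force: 30.0
[2.4324 0.9322 0.6876] -0.7386293448507786
```

Torque jumps to about 0.65 N m at yaw ≈ 2.955, so the screw is seated, and this matches the meter's own yaw. Back off a quarter turn to tool yaw ≈ -1.757.

```bash
python3 -m crank '[{"dx":0,"dy":0,"dz":0,"wx":0,"wy":0,"wz":-3},{"dx":0,"dy":0,"dz":0,"wx":0,"wy":0,"wz":-9},{"dx":0,"dy":0,"dz":0,"wx":0,"wy":0,"wz":-16},{"dx":0,"dy":0,"dz":0,"wx":0,"wy":0,"wz":-23},{"dx":0,"dy":0,"dz":0,"wx":0,"wy":0,"wz":-30},{"dx":0,"dy":0,"dz":0,"wx":0,"wy":0,"wz":-37},{"dx":0,"dy":0,"dz":0,"wx":0,"wy":0,"wz":-44},{"dx":0,"dy":0,"dz":0,"wx":0,"wy":0,"wz":-51},{"dx":0,"dy":0,"dz":0,"wx":0,"wy":0,"wz":-56},{"dx":0,"dy":0,"dz":0,"wx":0,"wy":0,"wz":-60}]'
python3 -m crank '[{"dx":0,"dy":0,"dz":0,"wx":0,"wy":0,"wz":-5},{"dx":0,"dy":0,"dz":0,"wx":0,"wy":0,"wz":-11},{"dx":0,"dy":0,"dz":0,"wx":0,"wy":0,"wz":-17},{"dx":0,"dy":0,"dz":0,"wx":0,"wy":0,"wz":-23},{"dx":0,"dy":0,"dz":0,"wx":0,"wy":0,"wz":-28},{"dx":0,"dy":0,"dz":0,"wx":0,"wy":0,"wz":-32},{"dx":0,"dy":0,"dz":0,"wx":0,"wy":0,"wz":-33},{"dx":0,"dy":0,"dz":0,"wx":0,"wy":0,"wz":-33},{"dx":0,"dy":0,"dz":0,"wx":0,"wy":0,"wz":-33},{"dx":0,"dy":0,"dz":0,"wx":0,"wy":0,"wz":-33}]'
python3 - <<'E'
from h import *
np.save('w6.npy',np.array(arm.calibration('wrist')['world_from_camera']))
im=snap('wrist','w6.png'); s=arm.get_state(); print(s['ee_rot'],s['moment'],s['force'])
cv2.imwrite('pics/w6c.png',cv2.resize(im[140:350,150:430,::-1],None,fx=2.8,fy=2.8,interpolation=cv2.INTER_CUBIC))
marks('wrist',['wing','wing_grip'])
snap('top','top1.png')
marks('top',['softener','token_cup','wrench','dial_tip','mark_tip'])
E
```

```text
t: 23.45
eef_pos: [0.5399, 0.0104, 0.0753]
ee_rot: [-3.141, -0.002, -2.341]
force: [2.8, -6.1, -10.6]
width: 0.012
gripper_force: 30.0
t: 24.7
eef_pos: [0.5411, 0.0098, 0.0756]
ee_rot: [-3.14, -0.002, -1.768]
force: [7.2, -11.9, -13.1]
width: 0.012
gripper_force: 30.0
[-3.1397 -0.0022 -1.7676] [-4.0806 -2.779  -0.0568] [  7.3641 -10.523  -13.3   ]
wrist wing [([0.5459, 0.0087, 0.0733], 0.64)]
wrist wing_grip [([0.5429, 0.0086, 0.094], 0.91)]
top softener [([0.747, 0.0599, -0.0006], 0.66)]
top token_cup [([0.6322, 0.3375, 0.0003], 0.81)]
top wrench [([0.5388, -0.1517, -0.0025], 0.94)]
top dial_tip [([0.5932, 0.1567, 0.0697], 0.44)]
top mark_tip [([0.5956, 0.1572, 0.0716], 0.66)]
```

View pics/w6c.png

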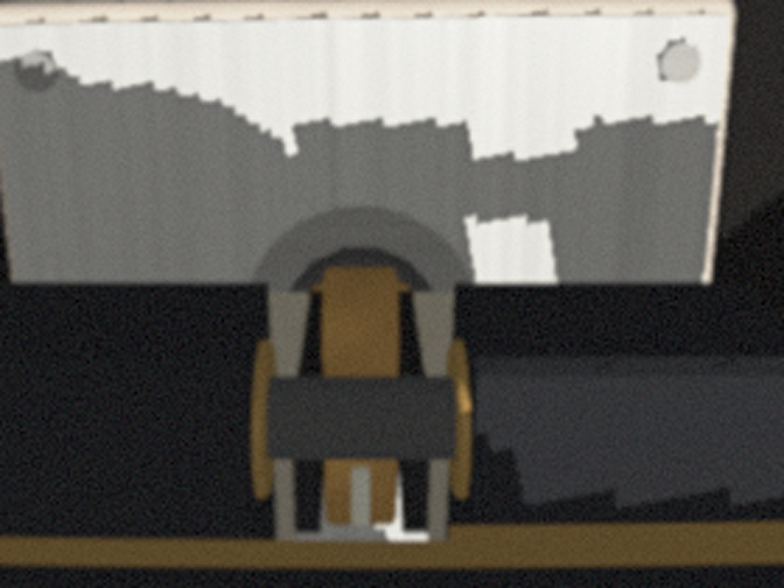

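The wing sits square in the fingers, centred on column 361 at both ends, with the dash at the lower end. Bolts are at (37,68) and (680,62). I'll check the meter angle here, and the bottle, cup and wrench by mask between the two top pictures.

Run:
```python
from h import *
cal=arm.calibration('wrist'); W=np.load('w6.npy')
f=lambda x,y:(150+(x+.5)/2.8-.5,140+(y+.5)/2.8-.5)
a=atz(f(37,68),W,cal,.061);b=atz(f(680,62),W,cal,.061);d=a-b;print(a,b,'meter yaw',np.arctan2(d[1],d[0]))
a=atz(f(361,290),W,cal,.1055);b=atz(f(361.5,495),W,cal,.1055);d=b-a;print('wing yaw',np.arctan2(d[1],d[0]))
A,B=cv2.imread('pics/top0.png'),cv2.imread('pics/top1.png')
for n,(x0,y0,x1,y1) in dict(bottle=(255,110,300,160),cup=(125,165,170,205),wrench=(352,188,385,272)).items():
    g=lambda I:np.float32(cv2.cvtColor(I[y0:y1,x0:x1],cv2.COLOR_BGR2GRAY)); print(n,cv2.phaseCorrelate(g(A),g(B),cv2.createHanningWindow((x1-x0,y1-y0),cv2.CV_32F)))
```

```text
[ 0.5925 -0.0516  0.061 ] [ 0.47   -0.0285  0.061 ] meter yaw -0.18648241344945116
wing yaw 1.3771128288355599
bottle ((0.4516687876463763, 0.21506814211145908), 0.9955937525431315)
cup ((0.6826878424801528, -0.06867695108181593), 1.0468141322665745)
wrench ((0.36313818422365074, 0.007853724710642496), 0.8074221563927921)
```

View pics/top1.png

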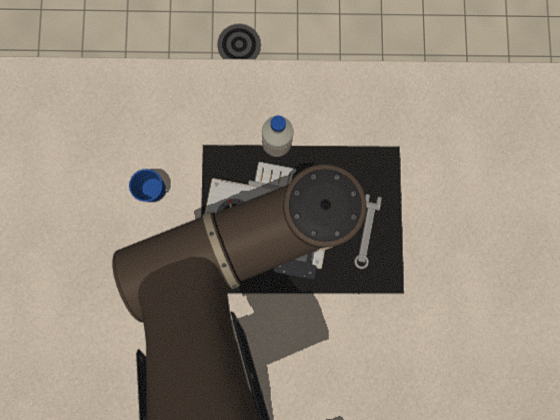

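The bottle, cup and wrench are where they were. The wing is at 1.377 + 0.186 = 1.563 rad against a target of 1.571. Ease the side load and settle.

```bash
python3 -m crank '[{"dx":0.05,"dy":-0.05,"dz":0.02,"wx":0,"wy":0,"wz":0},{"dx":0.1,"dy":-0.1,"dz":0.04,"wx":0,"wy":0,"wz":0},{"dx":0.15,"dy":-0.15,"dz":0.06,"wx":0,"wy":0,"wz":0},{"dx":0.15,"dy":-0.15,"dz":0.06,"wx":0,"wy":0,"wz":0},{"dx":0.15,"dy":-0.15,"dz":0.06,"wx":0,"wy":0,"wz":0},{"dx":0.15,"dy":-0.15,"dz":0.06,"wx":0,"wy":0,"wz":0},{"dx":0.15,"dy":-0.15,"dz":0.06,"wx":0,"wy":0,"wz":0},{"dx":0.15,"dy":-0.15,"dz":0.06,"wx":0,"wy":0,"wz":0},{"dx":0.15,"dy":-0.15,"dz":0.06,"wx":0,"wy":0,"wz":0},{"dx":0.15,"dy":-0.15,"dz":0.06,"wx":0,"wy":0,"wz":0}]'
python3 -c "
from h import *
s=arm.get_state(); print(s['ee_rot'],s['moment'],s['force'],s['gripper_force'])"
```

```text
t: 26.4
eef_pos: [0.5412, 0.0097, 0.0753]
ee_rot: [-3.141, -0.001, -1.766]
force: [-1.0, -5.3, 1.8]
width: 0.0117
gripper_force: 30.0
[-3.141  -0.0005 -1.7664] [-2.0122  0.3611  0.0017] [-0.9633 -5.2687  1.7588] 30.000187400146388
```

```bash
python3 -c "
from station import arm
print(arm.job_done())"
```

```text
the job is handed in; nothing more can be done
None
```

I set the dial on its red mark, seated the wing screw and backed it off a quarter turn (measured 1.563 rad against 1.571). The gripper is still holding the wing there at 30 N, the bottle, cup and wrench had not moved in the last top picture, and I handed the job in at about 26 s.

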